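# Park the microscope accessories on their outlined pads

### The arm

A 6-joint arm with a two-finger parallel gripper is mounted at the origin on a cart in front of the work surface, level with it; the furniture and walls round the work are solid. World frame = base frame: x ahead of the robot, y to its left, z up, the work surface at z = 0. Lengths are in m, angles in rad, forces in N, time in s.
With the tool pointing down it reaches from about 0.325 to 1 m from the base axis. Payload 5.1 kg.
Tool frame: the origin (TCP) lies at the very end of the fingers, on their centre line; the grasp point (between the pads) lies 19 mm behind it; z points along the fingers, y is the line along which they close (so a half turn about z gives the same grasp; the last joint's range is limited). The gripper opens to 85 mm and grips with 20 to 120 N. Pads are 22 mm wide; open, the fingers measure 114 mm over their backs; the gripper's body (76 mm by 85 mm) begins 54 mm behind the grasp point. The pads swing forward as they close: fully open they stand 13 mm farther back than shut.
Start: joints at [-0.083, 0.124, 1.65, -0, 1.367, -0.083], TCP at [0.65, -0, 0.231] pointing down, gripper open.
Joint ranges: [-2.61, 2.61], [-1.02, 2.33], [0.03, 2.71], [-1.35, 4.49], [0.32, 2.68], [-2.91, 2.91]. Speed limits (rad/s): [2.57, 2.57, 3.14, 3.14, 3.14, 3.14].

### API

Orientations are given as [roll, pitch, yaw] about the fixed x, y, z axes, in that order (R = Rz(yaw) Ry(pitch) Rx(roll)).
In Python, from bench import env gives the robot as it stands.
- The arm moves only by the tool servo_tool, never from a script. Its argument "steps" is a list of rows, each a list of 3 entries, a list of its own where there are three numbers: the finger opening in cm, from 0 to 8.54, then the shift along the tool's x, y, z in cm, then the turn about the tool's z in degrees. In form: [[jaw, [tx, ty, tz], twist], ...]. A call has 1 to 12 rows; each row shifts and turns the commanded pose from where the row before left it, along the tool's axes as they then stand; what a row does not reach is not made up. A row lasts 1/8 s, in which the tool goes at most 62.5 mm and 10.7 degrees, less where a joint would pass 70% of its speed; a pose out of reach is approached as far as the arm can. A call is refused whole if a number of a shift passes 6.25 or a number of a turn 10.7, either way. A call with a gripper value outside its range is refused whole. The fingers move at their own pace and stop on an object; "newtons" is the grip in N (left out, the last holds). Time passes only in rows, so rows that do not move let the fingers close. It gives the time, the measured TCP pose, the force, the opening and the grip force at its end, in the units of the state.
- env.get_state(): the state, without advancing time (a new reading comes with each control period).
- env.get_image(name): name is "scene" or "side" or "wrist"; returns (picture, depth): 420x560x3 uint8, red, green, blue; 420x560 float32, m along the optical axis (not along the pixel's ray), 0 where there is no reading.
- env.camera_model(name): a dict with "fx", "fy", "cx", "cy" (pixels), "camera_from_world" (4x4, takes a point from world to camera coordinates); the wrist camera has in their place "mount" (4x4, takes a point from camera to tool coordinates, whose origin is the TCP and whose axes are the flange's). Camera axes: x right, y down, z forward; pixel columns grow to the right and rows downward; lengths in m; the calibration is good to about 2 mm. A picture is of the moment at which its call begins: read the wrist's pose just before it. camera_model takes no time and is no camera call.
- env.finish_job(): hands the job in; it is judged then, once.
The state is a dict: "clock": time; "qpos": joint angles; "qvel": joint speeds; "tau": joint torques, N m; "ee_pos": TCP position; "ee_rot": TCP orientation; "wrist_force": force on the tool from outside, world axes, zero at the start; "wrist_torque": the same for the moment, N m; "grip_width": opening from 0.0 (shut) to 1.0 (fully open); "grasp_force": force on a finger pad.
Only numpy, scipy, OpenCV 4.12 (cv2) and the standard library are available. Lean on these libraries where they do the work, as an engineer would, in place of code of your own. Each camera call takes 0.05 s, during which the arm holds its last target. There are 200 camera calls.

### The job

Clear the tray: stand the culture dish, the dropper bottle, the brown vial and the filter cube each on the black pad whose grey outline matches its foot in shape and size, centred on the outline and, for the cube, square with it. Carry everything upright and never let it tip over, leave the tall spray can where it stands, and let go of everything at the end.

Things in the scene. Friction and masses are not known exactly. Their poses are not given: they have to be found in the camera images.
- dish: closed round culture dish, clear with pale filling, 59 mm across and 15 mm high, light (18 g); origin at the centre of its underside, z up. Grasp across its side wall from above.
- oil_bottle: brown dropper bottle with black pointed nozzle, 78 mm high: round body 32 mm across up to 49 mm, shoulder and neck 20 mm across up to 66 mm, nozzle tip to 78 mm; origin at the centre of its underside, z up. Grasp the body.
- vial: small brown vial with black cap, 42 mm high: body 19 mm across up to 33 mm, cap 17 mm across; origin at the centre of its underside, z up.
- filter_cube: black filter cube, 38 mm high, 40 x 40 mm body, round green glass in one side, white tab (4 mm proud, 30 mm wide) on the -y face; origin in the underside, body from x -19 to +21 and y -18 to +22 mm; x and y square to the faces, z up. Grasp across the x faces, which look roughly along the tray's y at the start. Any quarter turn is right on its pad.
- pad_large_circle: fixed black rubber pad, 90 x 90 x 3 mm, origin at the centre of its underside on the desk (its top is 3 mm above), x and y along its edges, z up; flat light-grey inlay at its centre: disc of 63 mm, for the dish.
- pad_medium_circle: fixed black rubber pad, 90 x 90 x 3 mm, origin at the centre of its underside on the desk (its top is 3 mm above), x and y along its edges, z up; flat light-grey inlay at its centre: disc of 37 mm, for the dropper bottle.
- pad_small_circle: fixed black rubber pad, 90 x 90 x 3 mm, origin at the centre of its underside on the desk (its top is 3 mm above), x and y along its edges, z up; flat light-grey inlay at its centre: disc of 23 mm, for the vial.
- pad_square: fixed black rubber pad, 90 x 90 x 3 mm, origin at the centre of its underside on the desk (its top is 3 mm above), x and y along its edges, z up; flat light-grey inlay at its centre: 46 mm square, its sides parallel to the pad's, for the filter cube.
- tray: fixed shallow grey tray, 196 mm (x) by 276 mm (y), rim 17 mm above the desk, in which the four things stand at the start, one in each quarter, about 90 mm apart along the tray's x and 130 mm along its y; floor 2 mm above the desk; origin at the centre of its underside, z up.
- spray_can: bystander: loose pale spray can with grey cap, 35 mm across, 111 mm high, standing beyond the tray; origin at the centre of its underside. Leave it alone.

How it is judged:
By the outcome, as a careful person would: the job done as asked, in the order asked, and still so for the second after the job is handed in, with the robot touching nothing.
It also fails if it takes over 104 s, if anything falls off the work surface, if the arm or the gripper's body presses on something with over 40 N, if the wrist force passes 120 N, or if a joint passes its speed limit or range.

## Working session

There is one attempt and no reset: what is moved stays moved. The work goes in short steps, Python scripts to look and compute and a tool call to move; the robot and the scene stay as the last step left them, time stands still between calls to the robot, and variables do not carry over. Pictures are saved under pics/ and viewed, at most 14 in all, crops included, and the job is handed in when it is done.

Besides the shell and the picture viewer there is one more tool, called as name([rows], argument=value, ...), one row to a line, values as JSON. servo_tool: Moves the arm, as the interface text tells. Its arguments: {"type":"object","properties":{"steps":{"type":"array"},"newtons":{"type":"number"}},"required":["steps"]}

```bash
mkdir -p pics; ls; python3 - <<'E'
from bench import env
import cv2,numpy as np
s=env.get_state();print({k:np.round(v,3).tolist() for k,v in s.items()})
for n in("scene","side","wrist"):
    p,d=env.get_image(n);cv2.imwrite(f"pics/{n}0.png",p[:,:,::-1]);np.save(f"pics/{n}0.npy",d)
    m=env.camera_model(n);print(n,{k:np.round(v,4).tolist() for k,v in m.items()})
E
```

```text
pics
{'clock': 0.0, 'qpos': [-0.083, 0.124, 1.652, -0.0, 1.367, -0.083], 'qvel': [-0.001, 0.001, -0.0, 0.002, 0.0, 0.001], 'tau': [0.0, -42.361, -36.545, 0.0, 0.007, 0.0], 'ee_pos': [0.649, 0.0, 0.23], 'ee_rot': [-3.14, -0.0, 1.571], 'wrist_force': [-0.132, -0.337, 0.621], 'wrist_torque': [-0.019, -0.056, -0.005], 'grasp_force': 0.0, 'grip_width': 0.999}
scene {'fx': 538.4741, 'fy': 538.4741, 'cx': 273.5144, 'cy': 205.9852, 'camera_from_world': [[0.3924, -0.9196, -0.0217, -0.2307], [-0.4717, -0.1809, -0.863, 0.2833], [0.7896, 0.3489, -0.5047, 0.7111], [0.0, 0.0, 0.0, 1.0]]}
side {'fx': 434.3868, 'fy': 434.3868, 'cx': 272.507, 'cy': 215.088, 'camera_from_world': [[-0.7958, -0.6055, -0.0066, 0.453], [-0.4278, 0.5699, -0.7016, 0.2691], [0.4286, -0.5555, -0.7126, 0.8785], [0.0, 0.0, 0.0, 1.0]]}
wrist {'fx': 327.5742, 'fy': 327.5742, 'cx': 287.5726, 'cy': 208.2198, 'mount': [[0.0002, -0.9504, -0.3111, 0.0795], [1.0, 0.0004, -0.0006, -0.0001], [0.0007, -0.3111, 0.9504, -0.1417], [0.0, 0.0, 0.0, 1.0]]}
```

View pics/scene0.png

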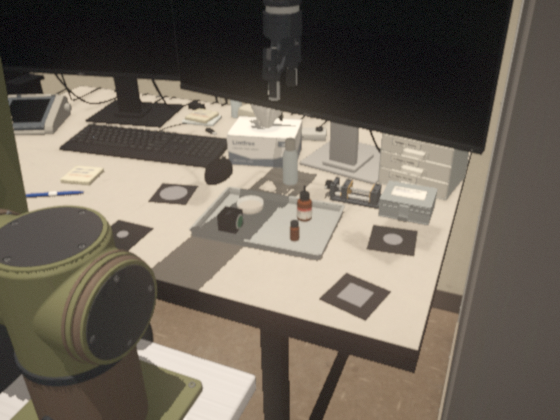

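View pics/side0.png

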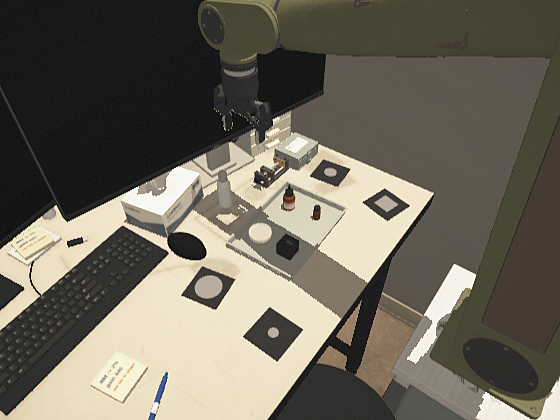

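View pics/wrist0.png

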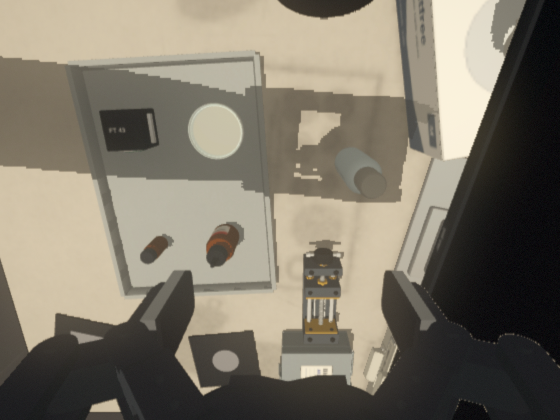

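The scene view shows the pads: large circle (175,193), small circle (122,235), medium circle (393,239) and square (356,294). The side view shows them at (208,287), (273,333), (330,172) and (386,204). In the wrist view, cube (130,130), dish (215,131), vial (153,250), bottle (222,243), can (360,172).

```bash
cat > h.py <<'E'
from bench import env
import cv2,numpy as np
from scipy.spatial.transform import Rotation as R
def cam(n,s=None):
    m=env.camera_model(n); K=(m["fx"],m["fy"],m["cx"],m["cy"])
    if n!="wrist": return K,np.linalg.inv(np.array(m["camera_from_world"]))
    s=s or env.get_state(); T=np.eye(4); T[:3,:3]=R.from_euler("xyz",s["ee_rot"]).as_matrix(); T[:3,3]=s["ee_pos"]
    return K,T@np.array(m["mount"])
def cast(c,uv,z):
    (fx,fy,cx,cy),T=c; uv=np.atleast_2d(uv).astype(float)
    d=np.c_[(uv[:,0]-cx)/fx,(uv[:,1]-cy)/fy,np.ones(len(uv))]@T[:3,:3].T
    return T[:3,3]+d*((z-T[2,3])/d[:,2])[:,None]
def cloud(c,d):
    (fx,fy,cx,cy),T=c; v,u=np.mgrid[:d.shape[0],:d.shape[1]]
    P=np.stack([(u-cx)/fx*d,(v-cy)/fy*d,d],-1)@T[:3,:3].T+T[:3,3]; P[d==0]=np.nan
    return P
def blob(mask,seed):
    "connected component containing / nearest the seed pixel -> largest contour"
    n,l,st,ce=cv2.connectedComponentsWithStats(mask.astype(np.uint8))
    k=l[seed[1],seed[0]]
    if k==0: return None
    return max(cv2.findContours((l==k).astype(np.uint8),cv2.RETR_EXTERNAL,cv2.CHAIN_APPROX_NONE)[0],key=cv2.contourArea)[:,0]
def poly(P):
    "area centroid and area of polygon in xy"
    P=P[:,:2].astype(np.float32); m=cv2.moments((P*1000).reshape(-1,1,2).astype(np.float32)); return m["m10"]/m["m00"]/1000,m["m01"]/m["m00"]/1000,m["m00"]
def circ(P,r=None):
    from scipy.optimize import least_squares
    f=lambda p:np.hypot(P[:,0]-p[0],P[:,1]-p[1])-(r or p[2])
    return least_squares(f,[*P[:,:2].mean(0),.02],loss="soft_l1",f_scale=.001).x
E
python3 - <<'E'
from h import *
pads=dict(L=[(175,193),(208,287)],S=[(122,235),(273,333)],M=[(393,239),(330,172)],Q=[(356,294),(386,204)])
for i,n in enumerate(("scene","side")):
    im=cv2.imread(f"pics/{n}0.png"); g=im.max(2); c=cam(n)
    for k,v in pads.items():
        u=v[i]; b=blob(g>95,u)
        if b is None or len(b)>300: print(n,k,"bad",g[u[1],u[0]]);continue
        W=cast(c,b,.003); x,y,a=poly(W); print(n,k,np.round([x,y,a],4),"eqdiam mm",round(2*(a/np.pi)**.5,1), "rect",cv2.minAreaRect((W[:,:2]*1000).astype(np.float32)))
im=cv2.imread("pics/wrist0.png");c=cam("wrist");P=cloud(c,np.load("pics/wrist0.npy"))
for n,u in dict(cube=(125,130),dish=(215,131),vial=(150,252),bottle=(222,240),can=(355,170),vialcap=(150,255),nozzle=(217,256),tray=(210,190),desk=(300,220),M=(226,362)).items(): print(n,np.round(P[u[1],u[0]],3))
z=P[...,2]
def pts(cx,cy,rad,lo,hi):
    m=(np.hypot(P[...,0]-cx,P[...,1]-cy)<rad)&(z>lo)&(z<hi); return P[m]
for n,u,lo,hi in(("dish",(215,131),.013,.021),("cube",(125,130),.034,.045),("vialcap",(150,255),.038,.048),("bottle",(222,240),.01,.048),("nozz",(217,256),.06,.085),("vialbody",(150,252),.01,.033)):
    q=pts(*P[u[1],u[0]][:2],.045,lo,hi); print(n,len(q),np.round(np.r_[q.mean(0),q.min(0),q.max(0)],3))
E
```

```text
scene L bad 180
scene S [3.815000e-01 2.474000e-01 5.391856e+02] eqdiam mm 26.2 rect ((381.5247497558594, 247.6147918701172), (25.975723266601562, 25.777231216430664), 21.23694610595703)
scene M [ 5.6010000e-01 -2.6560000e-01  1.6060706e+03] eqdiam mm 45.2 rect ((558.4357299804688, -264.19415283203125), (43.026390075683594, 52.953582763671875), 75.12667083740234)
scene Q bad 181
side L [5.6850000e-01 2.4180000e-01 3.0220346e+03] eqdiam mm 62.0 rect ((568.4414672851562, 241.59967041015625), (62.092159271240234, 63.0478515625), 37.01411056518555)
side S [3.816000e-01 2.452000e-01 3.936004e+02] eqdiam mm 22.4 rect ((381.6634521484375, 244.80018615722656), (20.871423721313477, 23.08649253845215), 37.05851364135742)
side M [ 5.625000e-01 -2.676000e-01  1.042754e+03] eqdiam mm 36.4 rect ((561.9321899414062, -267.1189880371094), (35.679664611816406, 36.250431060791016), 36.803138732910156)
side Q [ 3.7190000e-01 -2.4590000e-01  2.0900113e+03] eqdiam mm 51.6 rect ((372.345947265625, -245.97157287597656), (48.32868957519531, 49.780189514160156), 74.61371612548828)
cube [0.487 0.052 0.038]
dish [0.572 0.049 0.016]
vial [ 0.496 -0.08   0.042]
bottle [ 0.578 -0.064  0.045]
can [0.709 0.021 0.082]
vialcap [ 0.496 -0.083  0.043]
nozzle [ 0.576 -0.073  0.066]
tray [ 0.558 -0.02   0.001]
desk [ 0.664 -0.058 -0.001]
M [ 0.562 -0.269  0.002]
dish 2430 [0.572 0.049 0.016 0.543 0.019 0.013 0.6   0.078 0.019]
cube 1724 [0.486 0.052 0.039 0.464 0.031 0.034 0.506 0.072 0.042]
vialcap 184 [ 0.493 -0.085  0.042  0.484 -0.093  0.038  0.5   -0.078  0.045]
bottle 614 [ 0.577 -0.068  0.035  0.559 -0.088  0.01   0.589 -0.06   0.048]
nozz 294 [ 0.574 -0.075  0.065  0.564 -0.086  0.06   0.583 -0.066  0.081]
vialbody 211 [ 0.496 -0.081  0.023  0.484 -0.093  0.01   0.502 -0.076  0.033]
```

servo_tool([
  [8.5,[-4,-3,0],0],
  [8.5,[-4,-3,0],0],
  [8.5,[-4,-3,0],0],
  [8.5,[0,0,0],0],
  [8.5,[0,0,0],0],
  [8.5,[0,0,0],0],
])

```text
clock: 0.9
ee_pos: [0.5605, -0.1192, 0.2312]
ee_rot: [-3.141, -0.0, 1.572]
wrist_force: [0.7, -0.2, 0.1]
grip_width: 0.997
grasp_force: 0.0
```

```bash
python3 - <<'E'
from h import *
s=env.get_state();p,d=env.get_image("wrist");cv2.imwrite("pics/w1.png",p[:,:,::-1]);np.save("pics/w1.npy",d)
import pickle;pickle.dump(s,open("pics/w1.pkl","wb"));print(s["clock"],np.round(s["ee_pos"],4),np.round(s["ee_rot"],4),np.round(s["qpos"],3))
E
```

```text
0.9 [ 0.5605 -0.1192  0.2312] [-3.1415e+00 -3.0000e-04  1.5720e+00] [-0.303 -0.045  1.825  0.     1.362 -0.305]
```

servo_tool([
  [8.5,[6,0,0],0],
  [8.5,[6,0,0],0],
  [8.5,[6,0,0],0],
  [8.5,[6,0,0],0],
  [8.5,[0,0,0],0],
  [8.5,[0,0,0],0],
  [8.5,[0,0,0],0],
])

```text
clock: 1.82
ee_pos: [0.5602, 0.119, 0.2312]
ee_rot: [-3.141, 0.0, 1.57]
wrist_force: [-0.1, -0.7, 0.1]
grip_width: 0.99
grasp_force: 0.0
```

```bash
python3 - <<'E'
from h import *
s=env.get_state();p,d=env.get_image("wrist");cv2.imwrite("pics/w2.png",p[:,:,::-1]);np.save("pics/w2.npy",d)
import pickle;pickle.dump(s,open("pics/w2.pkl","wb"));print(s["clock"],np.round(s["ee_pos"],4),np.round(s["ee_rot"],4),np.round(s["qpos"],3))
a=cv2.imread("pics/w1.png");cv2.imwrite("pics/w12.png",cv2.resize(np.vstack([a,p[:,:,::-1]]),(400,600)))
E
```

```text
1.825 [0.5602 0.119  0.2312] [-3.1414e+00  3.0000e-04  1.5696e+00] [ 0.116 -0.046  1.825 -0.     1.362  0.117]
```

View pics/w12.png

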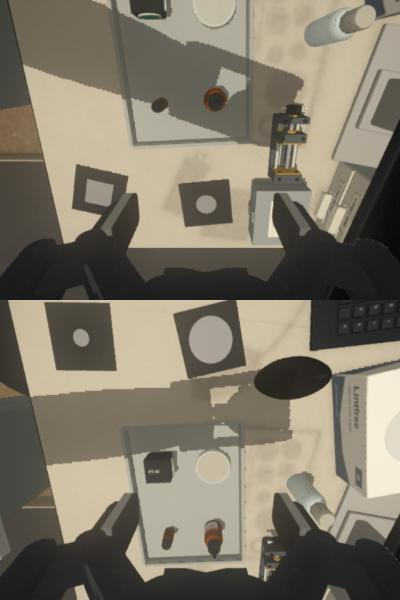

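The top half (w1) shows the square pad at about (140,267), medium (288,286), vial (223,146) and bottle (300,137). The bottom half (w2) shows the small pad at (113,53), large (295,56), cube (223,234) and dish (298,232), with tall gear right of the medium pad.

```bash
python3 - <<'E'
from h import *
import pickle
V={k:(cv2.imread(f"pics/{k}.png"),cam("wrist",pickle.load(open(f"pics/{k}.pkl","rb"))),np.load(f"pics/{k}.npy")) for k in("w1","w2")}
for k,n,u in(("w1","Q",(140,267)),("w1","M",(288,286)),("w2","S",(113,53)),("w2","L",(295,56))):
    im,c,d=V[k]; g=im.max(2); b=blob(g>105,u); W=cast(c,b,.003); x,y,a=poly(W)
    print(n,np.round([x,y],4),"eqd",round(2*(a/np.pi)**.5,1),cv2.minAreaRect((W[:,:2]*1000).astype(np.float32)),"depth z",round(float(cloud(c,d)[u[1],u[0]][2]),4))
for k,n,ctr,lo,hi,r in(("w1","bottle",(.577,-.072),.012,.047,.016),("w1","vial",(.494,-.086),.036,.048,.0085),("w1","vialb",(.494,-.086),.01,.032,.0095),("w1","nozz",(.577,-.072),.06,.085,.01),("w2","dish",(.572,.049),.010,.021,None),("w2","bottle",(.577,-.072),.012,.047,.016),("w2","vial",(.494,-.086),.036,.048,.0085),("w2","cube",(.486,.052),.03,.045,None),("w2","vialb",(.494,-.086),.01,.032,.0095)):
    im,c,d=V[k];P=cloud(c,d);m=(np.hypot(P[...,0]-ctr[0],P[...,1]-ctr[1])<.04)&(P[...,2]>lo)&(P[...,2]<hi)
    q=P[m]; top=q[q[:,2]>np.percentile(q[:,2],30)]
    print(k,n,len(q),"mean",np.round(q.mean(0),4),"rect",cv2.minAreaRect((q[:,:2]*1000).astype(np.float32)),"circ",np.round(circ(q,r),4) if r else "")
P=cloud(*V["w2"][1:]);Z=P[...,2]
# obstacles near pad M and around
for k in V:
    P=cloud(*V[k][1:])
    for a in((.61,.66,-.33,-.15),(.66,.72,-.33,-.15),(.61,.7,-.05,.06),(.61,.7,.15,.3)):
        m=(P[...,0]>a[0])&(P[...,0]<a[1])&(P[...,1]>a[2])&(P[...,1]<a[3]); print(k,a,m.sum(),np.round(np.percentile(P[m][:,2],99),3) if m.any() else "")
E
```

```text
Q [ 0.3708 -0.2434] eqd 51.2 ((371.0566101074219, -243.62547302246094), (47.26884460449219, 46.742515563964844), 75.90082550048828) depth z 0.0027
M [ 0.5611 -0.2659] eqd 36.6 ((560.8583984375, -265.70208740234375), (36.185211181640625, 36.70188903808594), 0.11421627551317215) depth z 0.0016
S [0.3804 0.2461] eqd 22.8 ((380.373779296875, 246.05706787109375), (23.372209548950195, 22.400875091552734), 79.93630981445312) depth z 0.0018
L [0.5671 0.2426] eqd 62.8 ((567.025146484375, 243.02261352539062), (62.98588943481445, 63.065467834472656), 89.9428482055664) depth z 0.003
w1 bottle 437 mean [ 0.5716 -0.0726  0.042 ] rect ((572.9612426757812, -76.45533752441406), (30.671676635742188, 31.394224166870117), 46.08795928955078) circ [ 0.5735 -0.0782  0.02  ]
w1 vial 238 mean [ 0.4923 -0.0859  0.0425] rect ((491.50640869140625, -86.45057678222656), (16.549238204956055, 16.228124618530273), 68.2503433227539) circ [ 0.4906 -0.087   0.02  ]
w1 vialb 112 mean [ 0.497  -0.0827  0.0241] rect ((494.732177734375, -84.11843872070312), (11.143708229064941, 18.647640228271484), 36.88919448852539) circ 
[... 665 characters left out ...]
09961), 25.241025924682617) circ [ 0.4913 -0.0871  0.02  ]
w2 cube 1302 mean [0.4852 0.0538 0.0385] rect ((484.4935607910156, 52.11228942871094), (40.12543487548828, 40.37910079956055), 2.2589375972747803) circ 
w2 vialb 199 mean [ 0.4933 -0.0798  0.0224] rect ((493.2100524902344, -82.62834930419922), (13.379592895507812, 18.753849029541016), 64.73539733886719) circ [ 0.4914 -0.0868  0.02  ]
w1 (0.61, 0.66, -0.33, -0.15) 5914 0.043
w1 (0.66, 0.72, -0.33, -0.15) 5445 0.184
w1 (0.61, 0.7, -0.05, 0.06) 9600 0.017
w1 (0.61, 0.7, 0.15, 0.3) 0 
w2 (0.61, 0.66, -0.33, -0.15) 482 -0.0
w2 (0.66, 0.72, -0.33, -0.15) 513 0.019
w2 (0.61, 0.7, -0.05, 0.06) 5138 0.017
w2 (0.61, 0.7, 0.15, 0.3) 13088 0.037
```

servo_tool([
  [8.5,[0,0,1],-10],
  [8.5,[0,0,1],-10],
  [8.5,[0,0,1],-10],
  [8.5,[0,0,1],-10],
  [8.5,[0,0,1],-10],
  [8.5,[0,0,1],-10],
  [8.5,[0,0,1],-10],
  [8.5,[0,0,1],-10],
  [8.5,[0,0,1],-10],
  [8.5,[-1.14,-3.5,0],0],
  [8.5,[0,-3.5,0],0],
  [8.5,[0,0,0],0],
])

```text
clock: 3.38
ee_pos: [0.5715, 0.0471, 0.1414]
ee_rot: [-3.141, -0.0, 3.137]
wrist_force: [0.1, 0.3, 0.3]
grip_width: 0.993
grasp_force: 0.0
```

servo_tool([
  [8.5,[0,0,0],0],
  [8.5,[0,0,0],0],
])

```text
clock: 3.62
ee_pos: [0.5713, 0.0504, 0.1413]
ee_rot: [3.141, 0.0, -3.141]
wrist_force: [0.4, 0.2, 1.0]
grip_width: 1.001
grasp_force: 0.0
```

```bash
cat >> h.py <<'E'
def look(name):
    s=env.get_state();p,d=env.get_image("wrist");cv2.imwrite(f"pics/{name}.png",p[:,:,::-1]);c=cam("wrist",s)
    print(round(s["clock"],2),"tcp",np.round(s["ee_pos"],4),"rot",np.round(np.degrees(s["ee_rot"]),2),"grip",round(s["grip_width"],3))
    return s,p[:,:,::-1],c,cloud(c,d)
def near(P,ctr,rad,lo,hi):
    m=(np.hypot(P[...,0]-ctr[0],P[...,1]-ctr[1])<rad)&(P[...,2]>lo)&(P[...,2]<hi); return P[m]
def rect(q): r=cv2.minAreaRect((q[:,:2]*1000).astype(np.float32)); return np.round([*r[0],*r[1],r[2]],1)
E
python3 - <<'E'
from h import *
s,im,c,P=look("w3")
for n,a in dict(dish=(.5716,.049,.04,.012,.021),cube=(.4845,.052,.035,.033,.045),vial=(.4915,-.0865,.03,.036,.048),bottle=(.573,-.077,.03,.012,.047)).items():
    q=near(P,a[:2],*a[2:]); print(n,len(q),rect(q) if len(q) else "")
E
```

```text
3.62 tcp [0.5713 0.0504 0.1413] rot [ 179.99    0.   -179.98] grip 1.001
dish 3560 [571.8  48.3  58.5  57.3   1.6]
cube 3447 [484.6  50.8  40.1  41.5   1.7]
vial 556 [491.8 -85.6  15.9  16.4  42.8]
bottle 1333 [570.9 -73.   32.   24.9  32.4]
```

View pics/w3.png

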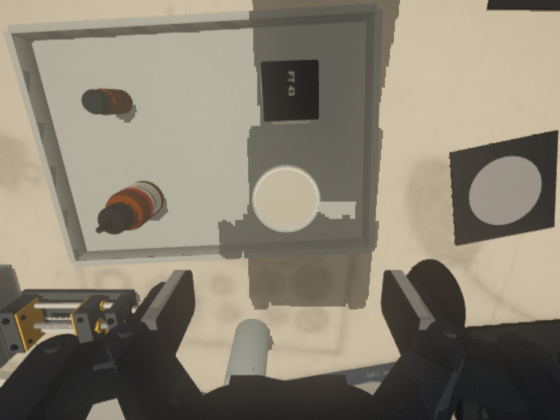

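servo_tool([
  [8.5,[0,-0.16,5],0],
  [8.5,[0,0,5],0],
  [8.5,[0,0,2],0],
  [8.5,[0,0,1],0],
  [8.5,[0,0,0.7],0],
  [8.5,[0,0,0],0],
  [8.5,[0,0,0],0],
  [8.5,[0,0,0],0],
], newtons=25)

```text
clock: 4.68
ee_pos: [0.5721, 0.0483, 0.0053]
ee_rot: [-3.142, 0.002, 3.142]
wrist_force: [0.4, -0.1, 0.1]
grip_width: 0.989
grasp_force: 0.0
```

servo_tool([
  [5,[0,0,0],0],
  [5,[0,0,0],0],
  [5,[0,0,0],0],
  [5,[0,0,0],0],
  [5,[0,0,0],0],
  [5,[0,0,0],0],
])

```text
clock: 5.42
ee_pos: [0.5718, 0.0484, 0.0048]
ee_rot: [-3.141, 0.001, -3.142]
wrist_force: [-0.8, -0.1, 4.8]
grip_width: 0.665
grasp_force: 27.1
```

servo_tool([
  [5,[0,0,-0.5],0],
  [5,[0,0,-1.5],0],
  [5,[0,0,-3],0],
  [5,[0,0,-5],0],
  [5,[0,0,0],0],
  [5,[0,0,0],0],
])

```text
clock: 6.18
ee_pos: [0.5712, 0.0484, 0.1047]
ee_rot: [3.142, 0.0, -3.142]
wrist_force: [-0.2, -0.8, -0.6]
grip_width: 0.669
grasp_force: 26.8
```

```bash
python3 - <<'E'
from h import *
s,im,c,P=look("w4")
E
```

```text
6.17 tcp [0.5712 0.0484 0.1047] rot [ 1.8e+02  2.0e-02 -1.8e+02] grip 0.669
```

View pics/w4.png

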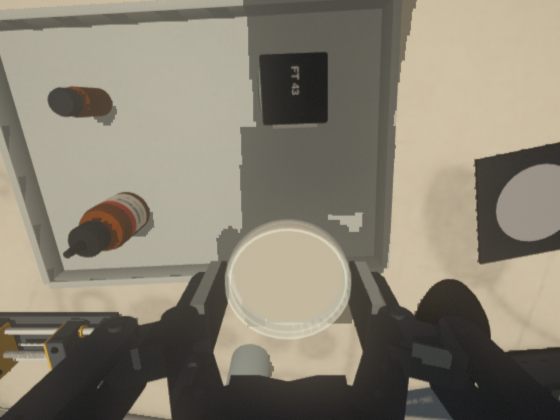

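The dish is held level at (290,278), between the pads; the large pad is visible at the right edge (540,205).

```bash
python3 - <<'E'
from h import *
s,im,c,P=look("w5")
q=near(P,s["ee_pos"][:2],.035,.095,.14); q=q[(abs(q[:,1]-s["ee_pos"][1])<.026)]
print(len(q),np.percentile(q[:,2],[1,25,50,75,99]).round(4))
# dish rim by colour: bright blob
g=cv2.cvtColor(im,cv2.COLOR_BGR2HSV); b=blob((im.min(2)>120),(290,278)); 
zt=np.median(q[:,2]); W=cast(c,b,zt); print(len(b),"circ",circ(W).round(4),rect(W), "rel tcp",(circ(W)[:2]-s["ee_pos"][:2]).round(4))
# plane tilt
A=np.c_[q[:,:2]-q[:,:2].mean(0),np.ones(len(q))]; print("tilt",np.linalg.lstsq(A,q[:,2],rcond=None)[0].round(3))
E
```

```text
6.22 tcp [0.5706 0.0484 0.1036] rot [ 1.8e+02 -9.0e-02 -1.8e+02] grip 0.665
11527 [0.1064 0.1143 0.1147 0.1151 0.116 ]
590 circ [0.584  0.0476 0.0394] [582.8  47.8  72.2  88.8  89.9] rel tcp [ 0.0135 -0.0008]
tilt [0.028 0.003 0.114]
```

servo_tool([
  [5,[0.3,3,0],0],
  [5,[0,5,0],0],
  [5,[0,5,0],0],
  [5,[0,4,0],0],
  [5,[0,2.4,1],0],
  [5,[0,0,3],0],
  [5,[0,0,3],0],
  [5,[0,0,1],0],
  [5,[0,0,0],0],
  [5,[0,0,0],0],
  [5,[0,0,0],0],
])

```text
clock: 7.65
ee_pos: [0.5694, 0.2426, 0.0259]
ee_rot: [3.141, 0.002, 3.141]
wrist_force: [-0.1, 1.2, -0.3]
grip_width: 0.667
grasp_force: 26.8
```

```bash
python3 - <<'E'
from h import *
s,im,c,P=look("w6")
q=near(P,s["ee_pos"][:2],.04,s["ee_pos"][2]+.006,s["ee_pos"][2]+.014); t=q[abs(q[:,1]-s["ee_pos"][1])<.02]
print(len(q),rect(q),"top z",np.median(q[:,2]).round(4),"x range",t[:,0].min().round(4),t[:,0].max().round(4))
k=near(P,(.567,.2425),.07,-.004,.008); g=None
pad=(im.max(2)<75)&(abs(P[...,2]-.003)<.006)&(np.hypot(P[...,0]-.567,P[...,1]-.2425)<.075)
print("pad",rect(P[pad]))
E
```

```text
7.65 tcp [0.5694 0.2426 0.0259] rot [1.7996e+02 1.4000e-01 1.7999e+02] grip 0.667
12028 [567.3 240.7  63.4  60.6  50.1] top z 0.037 x range 0.54 0.5987
pad [567.  242.3  89.7  89.5  12.3]
```

servo_tool([
  [5,[0.2,0,1],0],
  [5,[0,0,0.5],0],
  [5,[0,0,0.3],0],
  [5,[0,0,0],0],
  [5,[0,0,0],0],
  [5,[0,0,0],0],
])

```text
clock: 8.45
ee_pos: [0.5664, 0.2424, 0.0062]
ee_rot: [3.142, -0.0, 3.142]
wrist_force: [0.7, -0.9, -0.3]
grip_width: 0.667
grasp_force: 26.8
```

servo_tool([
  [5,[0,0,0.1],0],
  [5,[0,0,0],0],
  [5,[0,0,0],0],
  [5,[0,0,0],0],
])

```text
clock: 8.95
ee_pos: [0.5667, 0.2425, 0.0059]
ee_rot: [3.141, 0.001, -3.142]
wrist_force: [-1.2, -0.1, 5.4]
grip_width: 0.669
grasp_force: 27.3
```

Contact. Release and rise.

servo_tool([
  [7,[0,0,0],0],
  [8.5,[0,0,0],0],
  [8.5,[0,0,0],0],
  [8.5,[0,0,-1],0],
  [8.5,[0,0,-4],0],
  [8.5,[0,-1,-5],0],
  [8.5,[0,-6,-4],0],
  [8.5,[0,-6,0],0],
  [8.5,[0,-2,0],0],
  [8.5,[0,0,0],0],
  [8.5,[0,0,0],0],
  [8.5,[0,0,0],0],
])

```text
clock: 10.45
ee_pos: [0.5662, 0.1016, 0.1396]
ee_rot: [3.141, -0.001, -3.14]
wrist_force: [-0.7, -0.8, 0.3]
grip_width: 0.993
grasp_force: 0.0
```

```bash
python3 - <<'E'
from h import *
s,im,c,P=look("w7")
q=near(P,(.567,.2425),.037,.012,.022);print("dish",len(q),rect(q),np.median(q[:,2]))
pad=(im.max(2)<75)&(abs(P[...,2]-.003)<.006)&(np.hypot(P[...,0]-.567,P[...,1]-.2425)<.075)
print("pad",rect(P[pad]))
E
```

```text
10.45 tcp [0.5662 0.1016 0.1396] rot [ 1.7999e+02 -4.0000e-02 -1.7990e+02] grip 0.993
dish 3732 [566.6 241.5  58.6  57.6  46.9] 0.017302531560612067
pad [566.2 241.7  87.2  89.2  11.9]
```

View pics/w7.png

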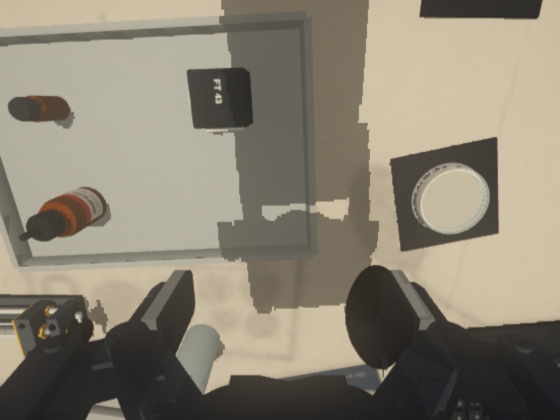

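The dish sits centred on its pad at (450,198), within 0.5 mm.

servo_tool([
  [8.5,[-0.65,-5.8,0],0],
  [8.5,[0,-6,0],0],
  [8.5,[0,-6,0],0],
  [8.5,[0,0,0],0],
  [8.5,[0,0,0],0],
  [8.5,[0,0,0],0],
])

```text
clock: 11.25
ee_pos: [0.5729, -0.076, 0.1398]
ee_rot: [3.141, -0.0, -3.139]
wrist_force: [0.2, 0.4, -0.1]
grip_width: 0.998
grasp_force: 0.0
```

```bash
python3 - <<'E'
from h import *
s,im,c,P=look("w8")
for n,a in dict(botbody=(.573,-.0768,.03,.012,.047),neck=(.573,-.0768,.02,.055,.068),top=(.573,-.0768,.02,.07,.085),vialcap=(.4915,-.0865,.02,.036,.048)).items():
    q=near(P,a[:2],*a[2:]); print(n,len(q),rect(q) if len(q) else "", circ(q,{"botbody":.016,"neck":.01}.get(n)).round(4) if len(q)>5 else "",np.round(q[:,2].max(),3))
m=(P[...,0]>.625)&(P[...,0]<.66)&(abs(P[...,1]+.09)<.1);print("gear",np.percentile(P[m][:,2],99) if m.any() else None)
E
```

```text
11.25 tcp [ 0.5729 -0.076   0.1398] rot [ 1.7998e+02 -2.0000e-02 -1.7988e+02] grip 0.998
botbody 882 [ 5.693e+02 -7.690e+01  2.440e+01  3.140e+01  5.000e-01] [ 0.5746 -0.0767  0.02  ] 0.047
neck 614 [573.2 -77.   20.3  20.8  53.2] [ 0.5745 -0.0768  0.02  ] 0.068
top 72 [573.1 -76.8   4.6   4.1   1.3] [ 0.5729 -0.0768  0.0018] 0.081
vialcap 487 [ 4.918e+02 -8.640e+01  1.660e+01  1.610e+01  1.000e-01] [ 0.4917 -0.0864  0.0059] 0.045
gear 0.016932876349996587
```

servo_tool([
  [8.5,[0,-0.08,4],0],
  [8.5,[0,0,4],0],
  [8.5,[0,0,3],0],
  [8.5,[0,0,1.2],0],
  [8.5,[0,0,0],0],
  [8.5,[0,0,0],0],
  [2.5,[0,0,0],0],
  [2.5,[0,0,0],0],
  [2.5,[0,0,0],0],
  [2.5,[0,0,0],0],
  [2.5,[0,0,0],0],
  [2.5,[0,0,0],0],
], newtons=30)

```text
clock: 12.8
ee_pos: [0.5734, -0.0785, 0.0186]
ee_rot: [-3.141, 0.001, 3.142]
wrist_force: [-0.1, -0.1, 5.9]
grip_width: 0.356
grasp_force: 30.2
```

servo_tool([
  [2.5,[0,0,0],0],
  [2.5,[0,0,0],0],
  [2.5,[0,0,-0.5],0],
  [2.5,[0,0,-2],0],
  [2.5,[0,0,-4],0],
  [2.5,[0,0,-4],0],
  [2.5,[0,0,0],0],
  [2.5,[0,0,0],0],
])

```text
clock: 13.8
ee_pos: [0.5725, -0.0784, 0.1231]
ee_rot: [3.142, -0.0, 3.142]
wrist_force: [-0.7, 0.3, -1.0]
grip_width: 0.354
grasp_force: 29.7
```

```bash
python3 - <<'E'
from h import *
s,im,c,P=look("w9"); e=s["ee_pos"]
for lo,hi in((.0,.03),(.03,.045),(.045,.058),(.056,.08)):
    q=near(P,e[:2],.022,e[2]+lo,e[2]+hi); print(lo,len(q),rect(q) if len(q) else "",np.round(q[:,2].max()-e[2],4) if len(q) else "")
E
```

```text
13.8 tcp [ 0.5725 -0.0784  0.1231] rot [ 1.8e+02 -1.0e-02  1.8e+02] grip 0.354
0.0 4518 [569.9 -78.2  27.5  38.4   1.1] 0.03
0.03 3070 [ 5.72e+02 -7.85e+01  2.41e+01  3.86e+01  3.00e-01] 0.045
0.045 1712 [570.3 -78.4  37.2  21.6  89.7] 0.058
0.056 2943 [560.4 -78.7  24.6  29.1  38.9] 0.08
```

View pics/w9.png

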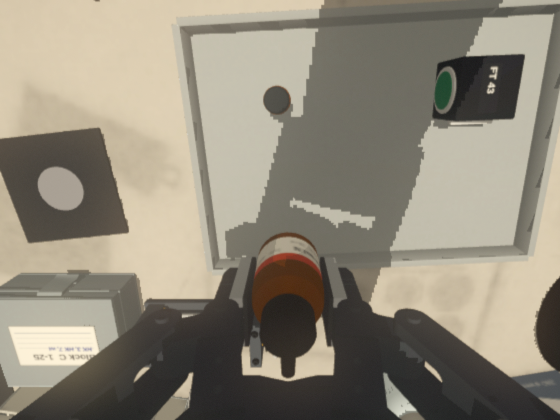

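The bottle is held upright between the pads at (288,290); the medium pad is at (62,187).

```bash
python3 - <<'E'
from h import *
im=cv2.imread("pics/w9.png"); s=env.get_state(); c=cam("wrist",s)
b=blob(im.max(2)>105,(62,188)); W=cast(c,b,.003); print("inlay",np.round(poly(W),4),rect(W),s["ee_pos"].round(4) if hasattr(s["ee_pos"],'round') else s["ee_pos"])
b=blob(im.max(2)<85,(20,150)); W=cast(c,b,.003); print("pad",rect(W))
E
```

```text
inlay [ 5.5990000e-01 -2.6500000e-01  1.0546493e+03] [ 560.1 -265.1   36.7   36.7   38. ] [ 0.572  -0.0782  0.1221]
pad [ 559.9 -265.6   85.4   83.9    6.5]
```

servo_tool([
  [2.5,[1.15,-3,0],0],
  [2.5,[0,-5,0],0],
  [2.5,[0,-5,0],0],
  [2.5,[0,-4,0],0],
  [2.5,[0,-1.75,1],0],
  [2.5,[0,0,4],0],
  [2.5,[0,0,3],0],
  [2.5,[0,0,1.5],0],
  [2.5,[0,0,0],0],
  [2.5,[0,0,0],0],
  [2.5,[0,0,0],0],
])

```text
clock: 15.22
ee_pos: [0.5625, -0.2664, 0.0297]
ee_rot: [-3.14, 0.003, -3.141]
wrist_force: [0.3, -0.4, 0.7]
grip_width: 0.356
grasp_force: 29.8
```

```bash
python3 - <<'E'
from h import *
s,im,c,P=look("w10"); e=s["ee_pos"]
pad=(im.max(2)<80)&(abs(P[...,2]-.003)<.006)&(np.hypot(P[...,0]-.5607,P[...,1]+.266)<.075)
print("pad",rect(P[pad]))
E
```

```text
15.22 tcp [ 0.5625 -0.2664  0.0297] rot [-1.7992e+02  1.5000e-01 -1.7999e+02] grip 0.356
pad [ 568.5 -265.5  104.2   90.3    6.6]
```

servo_tool([
  [2.5,[0.1,0,0.5],0],
  [2.5,[0,0,0.4],0],
  [2.5,[0,0,0],0],
  [2.5,[0,0,0],0],
  [2.5,[0,0,0],0],
])

```text
clock: 15.9
ee_pos: [0.5606, -0.2661, 0.0196]
ee_rot: [-3.141, 0.0, 3.142]
wrist_force: [-1.5, -0.1, 4.9]
grip_width: 0.359
grasp_force: 30.4
```

servo_tool([
  [2.5,[0,0,0.1],0],
  [2.5,[0,0,0],0],
  [2.5,[0,0,0],0],
  [2.5,[0,0,0],0],
])

```text
clock: 16.4
ee_pos: [0.5607, -0.2661, 0.0196]
ee_rot: [-3.142, 0.0, -3.142]
wrist_force: [-3.7, 2.5, 9.8]
grip_width: 0.357
grasp_force: 31.0
```

servo_tool([
  [4,[0,0,0],0],
  [8.5,[0,0,0],0],
  [8.5,[0,0,0],0],
  [8.5,[0,0,-3],0],
  [8.5,[0,0,-5],0],
  [8.5,[0,0,-4],0],
  [8.5,[1,5,0],0],
  [8.5,[3,6,0],0],
  [8.5,[2.9,6,0],0],
  [8.5,[0,1,0],0],
  [8.5,[0,0,0],0],
  [8.5,[0,0,0],0],
])

```text
clock: 17.9
ee_pos: [0.4961, -0.0948, 0.1384]
ee_rot: [-3.141, 0.001, 3.141]
wrist_force: [0.6, -0.1, 0.5]
grip_width: 0.992
grasp_force: 0.0
```

```bash
python3 - <<'E'
from h import *
s,im,c,P=look("w11")
for n,a in dict(nozz=(.5607,-.266,.02,.07,.085),neck=(.5607,-.266,.02,.055,.069),vialcap=(.4915,-.0865,.02,.036,.048)).items():
    q=near(P,a[:2],*a[2:]); print(n,len(q),rect(q) if len(q) else "")
b=(im.max(2)<80)&(abs(P[...,2]-.003)<.006)&(np.hypot(P[...,0]-.5607,P[...,1]+.266)<.07)
print("pad",rect(P[b]))
E
```

```text
17.9 tcp [ 0.4961 -0.0948  0.1384] rot [-1.7997e+02  4.0000e-02  1.7995e+02] grip 0.992
nozz 117 [ 560.8 -266.1    5.6    5.7   89.7]
neck 662 [ 560.4 -265.7   20.4   20.2   84.7]
vialcap 391 [491.2 -86.1  16.1  16.1  89.9]
pad [ 561.1 -265.8   88.4   89.2    5.8]
```

View pics/w11.png

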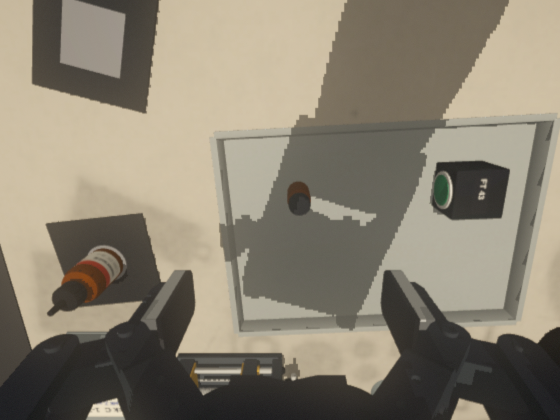

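The bottle stands on its pad at (110,265), within 0.5 mm of centre; the vial stands at (299,198).

servo_tool([
  [5,[0.45,0.85,0],0],
  [5,[0,0,3],0],
  [5,[0,0,2],0],
  [5,[0,0,0],0],
  [5,[0,0,0],0],
], newtons=25)

```text
clock: 18.58
ee_pos: [0.4913, -0.0855, 0.0888]
ee_rot: [-3.141, 0.001, 3.141]
wrist_force: [0.4, 1.3, -0.3]
grip_width: 0.58
grasp_force: 0.0
```

```bash
python3 - <<'E'
from h import *
s,im,c,P=look("w12")
q=near(P,(.4915,-.0865),.02,.036,.048); print(rect(q))
E
```

```text
18.57 tcp [ 0.4913 -0.0855  0.0888] rot [-1.7999e+02  6.0000e-02  1.7998e+02] grip 0.58
[491.  -86.4  16.6  15.9  89.2]
```

servo_tool([
  [5,[0,-0.05,4],0],
  [5,[0,0,3],0],
  [5,[0,0,1],0],
  [5,[0,0,0],0],
  [5,[0,0,0],0],
  [1,[0,0,0],0],
  [1,[0,0,0],0],
  [1,[0,0,0],0],
  [1,[0,0,0],0],
  [1,[0,0,0],0],
  [1,[0,0,0],0],
  [1,[0,0,0],0],
])

```text
clock: 20.12
ee_pos: [0.4915, -0.086, 0.009]
ee_rot: [-3.141, 0.001, 3.142]
wrist_force: [-0.6, 1.1, 6.3]
grip_width: 0.211
grasp_force: 24.5
```

servo_tool([
  [1,[0,0,-0.5],0],
  [1,[0,0,-2],0],
  [1,[0,0,-4],0],
  [1,[0,0,-4],0],
  [1,[0,0,0],0],
  [1,[0,0,0],0],
  [1,[0,0,0],0],
])

```text
clock: 21.0
ee_pos: [0.4895, -0.0854, 0.1111]
ee_rot: [3.141, -0.003, 3.142]
wrist_force: [-0.2, -0.4, 0.2]
grip_width: 0.21
grasp_force: 24.4
```

```bash
python3 - <<'E'
from h import *
s,im,c,P=look("w13"); e=s["ee_pos"]
q=near(P,e[:2],.012,e[2]+.02,e[2]+.05); q=q[abs(q[:,1]-e[1])<.007]; print(len(q),rect(q),np.percentile(q[:,2],[50,90,99]).round(4)-e[2])
cv2.imwrite("pics/w13c.png",im[150:420,100:480])
E
```

```text
21.0 tcp [ 0.4895 -0.0854  0.1111] rot [179.95  -0.19 180.  ] grip 0.21
1754 [ 4.889e+02 -8.540e+01  1.750e+01  1.400e+01  2.000e-01] [0.03339869 0.03449869 0.03509869]
```

View pics/w13c.png

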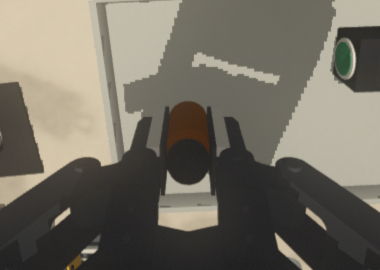

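The vial is held upright at (187,140) of the crop.

servo_tool([
  [1,[1,3.2,0],0],
  [1,[1.6,5,0],0],
  [1,[1.7,5,0],0],
  [1,[1.6,5,0],0],
  [1,[1.7,5,0],0],
  [1,[1.6,5,0],0],
  [1,[1.3,4,0],0],
  [1,[0.4,1,2],0],
  [1,[0,0,3],0],
  [1,[0,0,1],0],
  [1,[0,0,0],0],
  [1,[0,0,0],0],
])

```text
clock: 22.55
ee_pos: [0.3825, 0.2464, 0.0539]
ee_rot: [3.141, 0.001, 3.141]
wrist_force: [-0.0, 0.8, -0.3]
grip_width: 0.211
grasp_force: 24.5
```

servo_tool([
  [1,[0,0,0],0],
  [1,[0,0,0],0],
])

```text
clock: 22.8
ee_pos: [0.3823, 0.2464, 0.0538]
ee_rot: [3.141, 0.001, 3.141]
wrist_force: [0.5, 0.0, -0.8]
grip_width: 0.216
grasp_force: 24.5
```

```bash
python3 - <<'E'
from h import *
s,im,c,P=look("w14"); e=s["ee_pos"]
q=near(P,e[:2],.012,e[2]+.02,e[2]+.05); q=q[abs(q[:,1]-e[1])<.007]; print("vial",rect(q),np.percentile(q[:,2],90)-e[2])
b=(im.max(2)<80)&(abs(P[...,2]-.003)<.006)&(np.hypot(P[...,0]-.381,P[...,1]-.246)<.07)
print("pad",b.sum(),rect(P[b]))
E
```

```text
22.8 tcp [0.3823 0.2464 0.0538] rot [1.7996e+02 8.0000e-02 1.7998e+02] grip 0.216
vial [381.6 246.4  17.9  13.9   1. ] 0.03449225186595911
pad 13226 [380.  245.7  89.3  89.3  89.8]
```

View pics/w14.png

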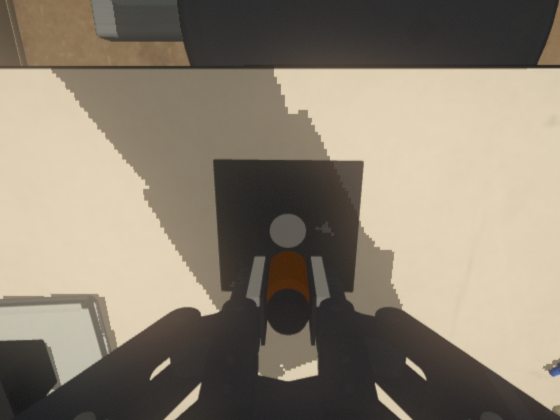

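The whole inlay is visible at (288,230), with the vial held above it.

```bash
python3 - <<'E'
from h import *
im=cv2.imread("pics/w14.png");s=env.get_state();c=cam("wrist",s)
b=blob(im.max(2)>75,(288,230));W=cast(c,b,.003);print(len(b),rect(W),poly(W),s["ee_pos"])
E
```

```text
96 [380.  245.9  22.2  22.5  90. ] (0.3798422497247393, 0.24584657851347586, 385.4329077608418) [0.38214964 0.24636779 0.05360719]
```

servo_tool([
  [1,[0.18,-0.05,2],0],
  [1,[0,0,1.5],0],
  [1,[0,0,0.6],0],
  [1,[0,0,0],0],
  [1,[0,0,0],0],
  [1,[0,0,0],0],
])

```text
clock: 23.6
ee_pos: [0.3805, 0.246, 0.0126]
ee_rot: [3.141, 0.001, -3.142]
wrist_force: [0.0, -0.5, -0.9]
grip_width: 0.213
grasp_force: 24.5
```

servo_tool([
  [1,[0,0,0.1],0],
  [1,[0,0,0],0],
  [1,[0,0,0],0],
  [1,[0,0,0],0],
])

```text
clock: 24.1
ee_pos: [0.3799, 0.2458, 0.011]
ee_rot: [3.142, -0.0, -3.142]
wrist_force: [0.7, -0.1, -0.5]
grip_width: 0.209
grasp_force: 24.5
```

servo_tool([
  [1,[0,0,0.1],0],
  [1,[0,0,0],0],
  [1,[0,0,0],0],
  [1,[0,0,0],0],
])

```text
clock: 24.6
ee_pos: [0.38, 0.2458, 0.01]
ee_rot: [3.142, 0.0, 3.142]
wrist_force: [0.1, -0.0, 1.0]
grip_width: 0.211
grasp_force: 24.6
```

servo_tool([
  [1.5,[0,0,0.05],0],
  [3,[0,0,0],0],
  [5,[0,0,0],0],
  [5,[0,0,-1],0],
  [5,[0,0,-6],0],
  [8.5,[0,0,-6],0],
  [8.5,[-2,-5,0],0],
  [8.5,[-3,-5,0],0],
  [8.5,[-3,-5,0],0],
  [8.5,[-2.4,-4.4,0],0],
  [8.5,[0,0,0],0],
  [8.5,[0,0,0],0],
])

```text
clock: 26.1
ee_pos: [0.4837, 0.0518, 0.1397]
ee_rot: [3.141, -0.0, 3.141]
wrist_force: [0.6, -0.2, 1.2]
grip_width: 0.994
grasp_force: 0.0
```

servo_tool([
  [8.5,[0,0,0],0],
  [8.5,[0,0,0],0],
])

```text
clock: 26.35
ee_pos: [0.4835, 0.0527, 0.1395]
ee_rot: [3.142, 0.0, -3.14]
wrist_force: [-0.2, 0.1, -0.1]
grip_width: 0.993
grasp_force: 0.0
```

```bash
python3 - <<'E'
from h import *
s,im,c,P=look("w15")
for n,a in dict(vial=(.38,.246,.02,.036,.05),cube=(.4845,.052,.035,.036,.045)).items():
    q=near(P,a[:2],*a[2:]); print(n,len(q),rect(q) if len(q) else "")
    if n=="cube": print(q.min(0),q.max(0))
b=(im.max(2)<80)&(abs(P[...,2]-.003)<.006)&(np.hypot(P[...,0]-.381,P[...,1]-.246)<.07)
print("pad",b.sum(),rect(P[b]) if b.any() else "")
E
```

```text
26.35 tcp [0.4835 0.0527 0.1395] rot [ 179.99    0.   -179.9 ] grip 0.993
vial 62 [382.4 238.1  11.9   3.1  16.1]
cube 2490 [484.4  51.1  40.3  41.    1.9]
[0.46376652 0.03059448 0.03601416] [0.5048621  0.07190093 0.04169689]
pad 9255 [380.3 238.9  89.8  77.8   0. ]
```

View pics/w15.png

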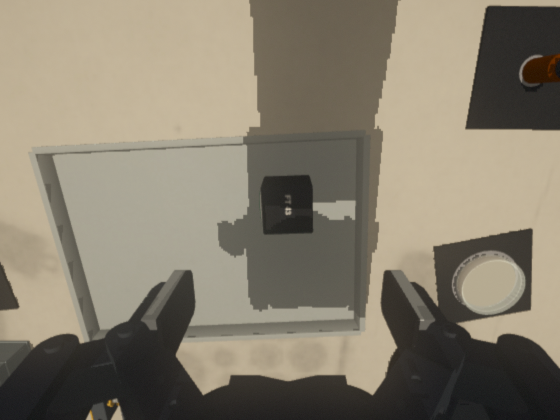

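The vial stands on its pad at top right (530,70), the dish at (488,282), and the cube is at (288,205) nearly square with the tool.

servo_tool([
  [7.5,[-0.1,-0.15,3],-1.8],
  [7.5,[0,0,4],0],
  [7.5,[0,0,4],0],
  [7.5,[0,0,2],0],
  [7.5,[0,0,0],0],
  [7.5,[0,0,0],0],
  [3,[0,0,0],0],
  [3,[0,0,0],0],
  [3,[0,0,0],0],
  [3,[0,0,0],0],
  [3,[0,0,0],0],
  [3,[0,0,0],0],
], newtons=30)

```text
clock: 27.9
ee_pos: [0.486, 0.0503, 0.0107]
ee_rot: [-3.142, 0.002, -3.11]
wrist_force: [-1.4, -0.0, 5.9]
grip_width: 0.458
grasp_force: 32.1
```

servo_tool([
  [3,[0,0,-0.5],0],
  [3,[0,0,-2],0],
  [3,[0,0,-4],0],
  [3,[0,0,-5],0],
  [3,[0,0,0],0],
  [3,[0,0,0],0],
  [3,[0,0,0],0],
])

```text
clock: 28.78
ee_pos: [0.4835, 0.0502, 0.1224]
ee_rot: [3.141, -0.004, -3.11]
wrist_force: [0.8, 0.5, -1.2]
grip_width: 0.466
grasp_force: 31.4
```

```bash
python3 - <<'E'
from h import *
s,im,c,P=look("w16"); e=s["ee_pos"]
q=near(P,e[:2],.03,e[2]+.02,e[2]+.036); zt=np.median(q[:,2]); q=near(P,e[:2],.03,zt-.002,zt+.002); q=q[abs(q[:,1]-e[1])<.0195]; print(len(q),zt-e[2],rect(q)-np.r_[e[:2]*1000 if hasattr(e,'shape') else np.array(e[:2])*1000,0,0,0])
E
```

```text
28.77 tcp [0.4835 0.0502 0.1224] rot [ 179.99   -0.22 -178.2 ] grip 0.466
8171 0.028368110474770725 [-1.5665919  -0.12892813 40.9        39.7         1.7       ]
```

servo_tool([
  [3,[1.2,-3,0],0],
  [3,[2,-5,0],0],
  [3,[2.2,-5,0],0],
  [3,[2.2,-5,0],0],
  [3,[2.2,-5,0],0],
  [3,[2,-4,0],0],
  [3,[0.4,-2.1,0],0],
  [3,[0,0,1],8],
  [3,[0,0,2],8],
  [3,[0,0,2],0],
  [3,[0,0,0],0],
  [3,[0,0,0],0],
])

```text
clock: 30.32
ee_pos: [0.3722, -0.2444, 0.0745]
ee_rot: [3.141, -0.0, 2.894]
wrist_force: [0.4, 0.1, -0.5]
grip_width: 0.466
grasp_force: 31.4
```

servo_tool([
  [3,[0,0,0],0],
  [3,[0,0,0],0],
])

```text
clock: 30.58
ee_pos: [0.3726, -0.2448, 0.0753]
ee_rot: [-3.141, 0.001, 2.894]
wrist_force: [-0.1, -1.1, 0.7]
grip_width: 0.465
grasp_force: 31.4
```

```bash
python3 - <<'E'
from h import *
s,im,c,P=look("w17"); e=np.array(s["ee_pos"])
q=near(P,e[:2],.035,e[2]+.02,e[2]+.036); zt=np.median(q[:,2]); q=near(P,e[:2],.03,zt-.002,zt+.002); print(len(q),zt-e[2],rect(q))
b=(im.max(2)<80)&(abs(P[...,2]-.003)<.006)&(np.hypot(P[...,0]-.371,P[...,1]+.244)<.07)
print("pad",b.sum(),rect(P[b]))
E
```

```text
30.57 tcp [ 0.3726 -0.2448  0.0753] rot [-1.7996e+02  7.0000e-02  1.6580e+02] grip 0.465
8627 0.02832308245162528 [ 371.  -244.5   58.4   40.7   75.7]
pad 3281 [ 365.  -236.5   83.9   81.1   70.1]
```

View pics/w17.png

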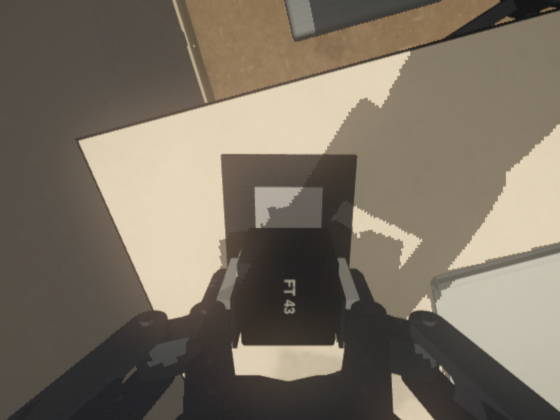

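The cube is held square above the square pad, whose far corners are at (222,155) and (356,155) and inlay corners at (255,187) and (322,187).

```bash
python3 - <<'E'
from h import *
im=cv2.imread("pics/w17.png");s=env.get_state();c=cam("wrist",s);g=im.max(2).astype(int)
print("vals",g[195,230],g[195,265],g[195,315],g[222,265],g[195,345],g[180,290])
e=np.array(s["ee_pos"]);ey=s["ee_rot"][2];tx=np.array([np.cos(ey),np.sin(ey)]);ty=np.array([np.sin(ey),-np.cos(ey)])
def line(px):
    W=cast(c,px,.003)[:,:2]-e[:2]; return np.c_[W@tx,W@ty]*1000   # tool-plane coordinates mm
rows=range(192,224)
def edge(vals,up): d=np.diff(vals); return (np.argmax(d) if up else np.argmin(d))+.5
L=line([(240+edge(g[r,240:272],1),r) for r in rows]); Rr=line([(305+edge(g[r,305:338],0),r) for r in rows]); T=line([(u,176+edge(g[176:200,u],1)) for u in range(262,316)])
PL=line([(208+edge(g[r,208:240],0),r) for r in range(165,215)]); PR=line([(340+edge(g[r,340:372],1),r) for r in range(165,215)]); PT=line([(u,144+edge(g[144:170,u],0)) for u in range(232,346)])
for n,p,k in(("inL",L,1),("inR",Rr,1),("inTop",T,0),("padL",PL,1),("padR",PR,1),("padTop",PT,0)):
    f=cv2.fitLine(p.astype(np.float32),cv2.DIST_HUBER,0,.01,.01).ravel(); a=np.degrees(np.arctan2(f[1],f[0])); print(n,"median tool coord",np.median(p[:,k]).round(2),"dir deg",round(a,2))
E
```

```text
vals 103 180 102 172 57 85
inL median tool coord -23.22 dir deg 1.8
inR median tool coord 22.64 dir deg -1.87
inTop median tool coord 25.36 dir deg -90.0
padL median tool coord -44.6 dir deg 0.24
padR median tool coord 44.42 dir deg 0.51
padTop median tool coord 47.5 dir deg 90.0
```

servo_tool([
  [3,[0.18,0.04,2],0],
  [3,[0,0,2],0],
  [3,[0,0,1.5],0],
  [3,[0,0,0.6],0],
  [3,[0,0,0],0],
  [3,[0,0,0],0],
  [3,[0,0,0],0],
])

```text
clock: 31.5
ee_pos: [0.371, -0.244, 0.0142]
ee_rot: [-3.141, 0.001, 2.894]
wrist_force: [0.5, 0.5, -0.8]
grip_width: 0.463
grasp_force: 31.4
```

servo_tool([
  [3,[0,0,0.1],0],
  [3,[0,0,0],0],
  [3,[0,0,0],0],
  [3,[0,0,0],0],
])

```text
clock: 32.0
ee_pos: [0.3705, -0.2436, 0.0125]
ee_rot: [3.142, -0.0, 2.894]
wrist_force: [-1.0, -0.4, -0.7]
grip_width: 0.463
grasp_force: 31.4
```

servo_tool([
  [3,[0,0,0.1],0],
  [3,[0,0,0],0],
  [3,[0,0,0],0],
  [3,[0,0,0],0],
])

```text
clock: 32.5
ee_pos: [0.3706, -0.2437, 0.0117]
ee_rot: [-3.141, 0.0, 2.894]
wrist_force: [-1.5, 0.5, 2.7]
grip_width: 0.461
grasp_force: 31.7
```

Contact. Release, rise, and step back to look.

servo_tool([
  [5,[0,0,0],0],
  [7,[0,0,0],0],
  [8.5,[0,0,0],0],
  [8.5,[0,0,-1],0],
  [8.5,[0,0,-6],0],
  [8.5,[0,0,-6],0],
  [8.5,[-5,0,-2],0],
  [8.5,[-5,3,0],0],
  [8.5,[-3,0,0],0],
  [8.5,[0,0,0],0],
  [8.5,[0,0,0],0],
  [8.5,[0,0,0],0],
])

```text
clock: 34.0
ee_pos: [0.5029, -0.2464, 0.1615]
ee_rot: [3.142, -0.0, 2.893]
wrist_force: [-0.1, -0.7, -0.4]
grip_width: 0.997
grasp_force: 0.0
```

```bash
python3 - <<'E'
from h import *
s,im,c,P=look("w18")
q=near(P,(.371,-.244),.035,.036,.046);print("cube",len(q),rect(q))
b=(im.max(2)<100)&(abs(P[...,2]-.003)<.005)&(np.hypot(P[...,0]-.371,P[...,1]+.244)<.068);print("pad",rect(P[b]))
p,_=env.get_image("side");cv2.imwrite("pics/side2.png",p[:,:,::-1])
cv2.imwrite("pics/final.png",cv2.resize(np.hstack([im,p[:,:,::-1]]),(800,300)))
E
```

```text
34.0 tcp [ 0.5029 -0.2464  0.1615] rot [ 1.8000e+02 -2.0000e-02  1.6576e+02] grip 0.997
cube 3277 [ 370.5 -244.8   41.4   37.7   75.6]
pad [ 378.1 -245.7   87.9   72.2   75.7]
```

View pics/final.png

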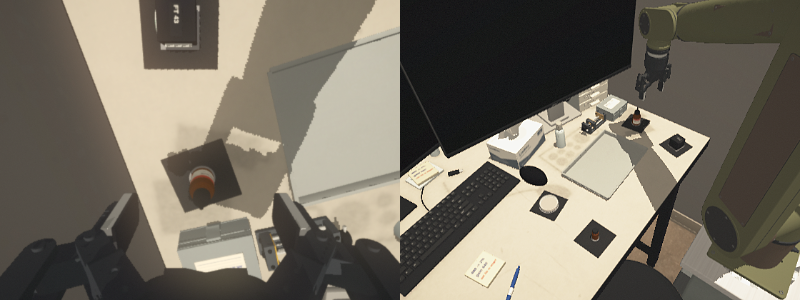

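The left half shows the cube on its pad at (178,25) and the bottle at (200,180). The side view shows all four standing on their pads and the can untouched. The cube is clipped at the frame edge, so I'll take one quick check with it fully in view.

servo_tool([
  [8.5,[3,0,-1],0],
  [8.5,[3,0,0],0],
  [8.5,[0,0,0],0],
  [8.5,[0,0,0],0],
  [8.5,[0,0,0],0],
])

```text
clock: 34.72
ee_pos: [0.4462, -0.2319, 0.1716]
ee_rot: [-3.142, 0.0, 2.894]
wrist_force: [0.7, -0.0, -0.9]
grip_width: 0.995
grasp_force: 0.0
```

```bash
python3 - <<'E'
from h import *
s,im,c,P=look("w19")
q=near(P,(.371,-.244),.035,.037,.046);print("cube top",len(q),rect(q))
b=(im.max(2)<100)&(abs(P[...,2]-.003)<.005)&(np.hypot(P[...,0]-.371,P[...,1]+.244)<.068);print("pad",rect(P[b]))
# vial vs inlay in side view
sd=cv2.imread("pics/side2.png");cs=cam("side");p,d=env.get_image("side");Q=cloud(cs,d);v=near(Q,(.381,.246),.02,.038,.052);print("vial cap side",len(v),rect(v),v[:,2].max())
E
```

```text
34.73 tcp [ 0.4462 -0.2319  0.1716] rot [-1.800e+02  2.000e-02  1.658e+02] grip 0.995
cube top 2578 [ 369.4 -244.2   40.7   39.5   75.5]
pad [ 370.8 -243.2   86.5   87.5   75.3]
vial cap side 60 [380.1 246.3  15.9  16.5  51.5] 0.04691046304511881
```

```bash
python3 -c "
from bench import env
print(env.finish_job())"
```

```text
the job is handed in; nothing more can be done
None
```

The job is handed in at about 35 s on the clock: the dish, bottle, vial and cube each stand upright and released on their matching pads, measured within about 0.5 mm of centre (the vial about 1 mm, and the cube about 2 mm and square to within half a degree), and the spray can was not touched.

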